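# Snap the guide roller into the sprung fork of the belt grinder

### The job

Take the wide guide roller out of its cradle, lower it level into both open slots of the belt grinder's sprung fork at once, and press it gently down until both axle ends have snapped past the spring catches and sit evenly on the slot bottoms. Do not drop it in, do not drive the sprung fork down onto its stop, and leave the narrow wheel, the hammer, the spanner and the oil bottle where they are. Let go of the roller at the end.

Things in the scene. Friction and masses are not known exactly. Their poses are not given: they have to be found in the camera images.
- roller: Wide guide roller: black rubber cylinder 40 mm in diameter, 64 mm long, on a steel axle 10 mm in diameter, 110 mm long, standing out 23 mm at each end; about 0.28 kg. Origin at its centre, y along the axle (x and z turn as it rolls). Lies loosely on its axle ends in a cradle, axis 55 mm above the bench. Grip it across its diameter from above; either way round fits the fork.
- axle_a (a point): Centre of the end face of the roller's axle, 55 mm from the roller's origin along its +y axis.
- axle_b (a point): Centre of the other end face of the roller's axle, 55 mm from the roller's origin along its -y axis.
- home (a point): Point of the fork where the roller's origin lies when home: 130 mm above the bench with the fork at rest, moving down with it. z up, y along the seated axle, x across the slots. The fork is a U of grey steel: two upright cheeks 34 mm wide (x), 8 mm thick, centred 39 mm either side along y, 70 mm apart inside. Crosspiece 34 mm wide (x), its top 30 mm below home.
- seat_l (a point): Where the axle's axis rests in the slot of the +y cheek, 39 mm from home; axes as home. Slot 11.5 mm wide, open at the top: mouth 21 mm above this point with lips rounded to 1 mm, flat bottom 5 mm below it. On the cheek's outside, on the slot's -x side, a sprung brass catch roller 8 mm in diameter juts across the slot, its axis 6 mm above this point.
- seat_r (a point): The same in the -y cheek. In both slots a freely lowered axle stops on the catches, axis 11 to 12 mm above the seat; its weight does not push it past. Pressing with about 11 to 18 N in all (friction varies; the two are not equally stiff) drives the catches aside, the axle drops under them to the slot bottoms and is held there. An end that has not snapped stays several millimetres high.
- fork (a joint): How far the sprung fork is pressed straight down, m: 0 at rest, stop at 0.030; beyond 0.0285 counts as driven onto its stop. It stays up until about 3 N press on it, then yields 1 mm for each 0.6 N more: it sinks well over 10 mm, by an amount that varies, before the catches give way, and then springs back up against the axle.
- grinder: Base of the belt grinder: green casting 150 mm (x) by 340 mm (y), 30 mm high, bolted down; a sleeve under the fork reaches 50 mm above the bench. Origin on the bench right under home, axes as home. A grey motor 84 mm in diameter, 130 mm long (along x) lies on it 195 mm along -y, top 142 mm above the bench.
- cradle_a: One of two equal cradles fixed to the bench: dark steel plate 70 mm (x) by 110 mm (y) by 8 mm with two upright V plates 7 mm thick at y = -45 and +45 mm, tops 62 mm above the bench, V bottoms 48 mm above it. Origin on the bench at its centre; an axle lies in it along y. Holds the wide roller.
- cradle_b: The other, equal cradle; holds the narrow wheel. The two cradles change places from one start to the next.
- narrow_wheel: Bystander: narrow black wheel 48 mm in diameter and 30 mm wide on a steel axle 14 mm thick and 110 mm long, too thick for the fork. Origin at its centre, y along its axle.
- hammer: Bystander: hammer 260 mm long lying on the bench along its x axis.
- spanner: Bystander: spanner 180 mm long lying on the bench along its x axis.
- oil: Bystander: grey oil bottle 52 mm in diameter, 120 mm tall, standing on the bench; origin under its centre.
There are look-alikes about, which are no part of the job. Leave any blue look-alike of the roller alone.

How it is judged (in metres and radians):
On the way, in this order (a step that is already met when the one before it is completed fails the run):
1. the roller is lifted clear of its cradle (height (world z) of roller above 0.085 m), for 0.1 s.
2. the axle is level in the mouths of both slots at once, not yet pressed home (z of axle_a in the frame of home between 0.006 and 0.022 m and x of axle_a in the frame of home between -0.003 and 0.003 m and z of axle_b in the frame of home between 0.006 and 0.022 m and x of axle_b in the frame of home between -0.003 and 0.003 m and y of roller in the frame of home between -0.006 and 0.006 m and angle between the y axis of roller and the y axis of home, either way round below 0.08 rad), for 0.1 s.
At the end, for the whole second after the job is handed in: Both axle ends within 2 mm of the home height in the fork's frame (both snapped under the catches, on the slot bottoms) and within 3 mm of the slots' middle, the roller centred between the cheeks within 6 mm, released and at rest (below 20 mm/s), the fork sprung back up (pressed less than 8 mm) (z of axle_a in the frame of home between -0.003 and 0.002 m and x of axle_a in the frame of home between -0.003 and 0.003 m and z of axle_b in the frame of home between -0.003 and 0.002 m and x of axle_b in the frame of home between -0.003 and 0.003 m and y of roller in the frame of home between -0.006 and 0.006 m and linear speed of roller below 0.02 m/s and value of joint fork below 0.008 m); the robot touches nothing.
It fails at once if the sprung fork is driven down onto its stop (pressed more than 28.5 mm) (value of joint fork above 0.0285 m).
It fails at once if the roller is dropped into the fork (faster than 0.6 m/s within 45 mm above home) (distance between roller and home below 0.045 m and linear speed of roller above 0.6 m/s).
It fails at once if the narrow wheel, hammer, spanner or oil bottle is moved more than 25 mm (distance of any of narrow_wheel, hammer, spanner, oil from where it was at the start of the episode above 0.025 m).
It also fails if it takes over 58 s, if anything falls off the work surface, if the arm or the gripper's body presses on something with over 40 N, if the wrist force passes 120 N, or if a joint passes its speed limit or range.

### The arm

A 6-joint arm with a two-finger parallel gripper is mounted at the origin on the work surface. World frame = base frame: x ahead of the robot, y to its left, z up, the work surface at z = 0. Lengths are in mm, angles in rad, forces in N, time in s.
With the tool pointing down it reaches from about 350 to 875 mm from the base axis. Payload 4.2 kg.
Tool frame: the origin (TCP) lies midway between the tips of the shut fingers; the grasp point (between the pads) lies 19 mm behind it; y points along the fingers, x is the direction in which the jaws open and shut, and the axes are right-handed (so a half turn about y gives the same grasp; the last joint's range is limited). The gripper opens to 85 mm and grips with 20 to 120 N. Pads are 22 mm wide; open, the fingers measure 114 mm over their backs; the gripper's body (76 mm by 85 mm) begins 54 mm behind the grasp point. The pads swing forward as they close: fully open they stand 13 mm farther back than shut.
Start: joints at [1.425, 0.385, 0.008, 0, -1.194, -0.259], TCP at [246.113, 574.48, 231.312] pointing down, gripper open.
Joint ranges: [-3.14, 3.14], [-1.21, 2.06], [-1.07, 1.41], [-3.16, 2.05], [-2.99, -0.16], [-3.1, 3.1]. Speed limits (rad/s): [2.79, 2.79, 3.14, 3.14, 3.14, 3.14].

### API

Orientations are given as a unit quaternion [x, y, z, w].
In Python, from bench import read_state, get_image, job_done gives the robot as it stands.
- The arm moves only by the tool play_rows, never from a script. Its argument "series" is a list of rows, each a list of 7 numbers: the shift along the tool's x, y, z in m, then the turn, a rotation vector about the tool's x, y, z in rad, then the finger opening in m, from 0 to 0.0854. In form: [[x, y, z, wx, wy, wz, claw], ...]. A call has 1 to 10 rows; each row shifts and turns the pose as measured when the row begins, along the tool's axes as they then stand; what a row does not reach is not made up. A row lasts 1/10 s, in which the tool goes at most 50 mm and 8.59 degrees, less where a joint would pass 70% of its speed; a pose out of reach is approached as far as the arm can. A call with a gripper value outside its range is refused whole. The fingers move at their own pace and stop on an object; the grip force is fixed at half the most. Time passes only in rows, so rows that do not move let the fingers close. It gives the time, the measured TCP pose, the force and the opening at its end, in the units of the state.
- read_state(): the state, without advancing time (a new reading comes with each control period).
- get_image(name): name is "scene" or "top" or "wrist"; returns a dict with "color" (384x512x3 uint8, red, green, blue), "intrinsics" (3x3 intrinsics, pixels), "D" ([k1, k2, p1, p2, k3] as OpenCV has them; the pictures are not rectified), "origin" and "orientation" of the camera in the world. Camera axes: x right, y down, z forward; pixel columns grow to the right and rows downward; lengths in mm; the calibration is good to about 2 mm. A picture is of the moment at which its call begins. There is no depth.
- job_done(): hands the job in, once; it reports no verdict.
The state is a dict: "clock": time; "joints": joint angles; "joint_vel": joint speeds; "joint_efforts": joint torques, N m; "position": TCP position; "ee_rot": TCP orientation; "contact_force": force on the tool from outside, world axes, zero at the start; "wrist_torque": the same for the moment, N m; "gripper_width": finger opening in mm.
Only numpy, scipy, OpenCV 4.12 (cv2) and the standard library are available. Lean on these libraries where they do the work, as an engineer would, in place of code of your own. Each camera call takes 0.05 s, during which the arm holds its last target. There are 200 camera calls.

## Working session

There is one attempt and no reset: what is moved stays moved. The work goes in short steps, Python scripts to look and compute and a tool call to move; the robot and the scene stay as the last step left them, time stands still between calls to the robot, and variables do not carry over. Pictures are saved under pics/ and viewed, about 8 in all and at most 12, crops included, and the job is handed in when it is done.

Besides the shell and the picture viewer there is one more tool, called after "Emit:" as a command line: name --pt "numbers of a row" for each row, then --argument value for the rest. play_rows: Moves the arm, as the interface text tells. Its arguments: {"type":"object","properties":{"series":{"type":"array","items":{"type":"array","items":{"type":"number"}}}},"required":["series"]}

```bash
mkdir -p pics; cat > h.py <<'E'
import numpy as np, cv2, json
from bench import read_state, get_image, job_done
from scipy.spatial.transform import Rotation as R
def snap(n,f):
    g=get_image(n); cv2.imwrite(f'pics/{f}.png',g['color'][:,:,::-1])
    np.savez(f'pics/{f}.npz',**{k:np.array(v) for k,v in g.items()}); return g
def cam(g):
    K=np.array(g['intrinsics'],float).reshape(3,3);D=np.array(g['D'],float)
    o=np.array(g['origin'],float);q=np.array(g['orientation'],float)
    Rm=q if q.shape==(3,3) else R.from_quat(q).as_matrix()
    return K,D,o,Rm
def ray(g,uv):
    K,D,o,Rm=cam(g)
    p=cv2.undistortPoints(np.array(uv,float).reshape(-1,1,2),K,D).reshape(-1,2)
    return o,np.c_[p,np.ones(len(p))]@Rm.T
def plane(g,uv,z):
    o,d=ray(g,uv); return o+d*((z-o[2])/d[:,2])[:,None]
def proj(g,P):
    K,D,o,Rm=cam(g); return cv2.projectPoints((np.array(P,float).reshape(-1,3)-o)@Rm,np.zeros(3),np.zeros(3),K,D)[0].reshape(-1,2)
def tri(ga,ua,gb,ub):
    A=np.zeros((3,3));b=np.zeros(3)
    for g,u in((ga,ua),(gb,ub)):
        o,d=ray(g,u);d=d[0]/np.linalg.norm(d[0]);M=np.eye(3)-np.outer(d,d);A+=M;b+=M@o
    return np.linalg.solve(A,b)
E
python3 - <<'E'
from h import *
s=read_state();print(s)
for n in('top','scene'):
    g=snap(n,n+'0');print(n,g['origin'],g['orientation'],g['intrinsics'],g['D'])
a=cv2.imread('pics/top0.png');b=cv2.imread('pics/scene0.png')
cv2.imwrite('pics/t.png',cv2.resize(a,(800,600)));cv2.imwrite('pics/s.png',cv2.resize(b,(800,600)))
E
```

```text
{'clock': 0.0, 'joints': array([ 1.42461564e+00,  3.85555585e-01,  6.65956740e-03, -5.36089363e-04,
       -1.19397687e+00, -2.58560078e-01]), 'joint_vel': array([ 0.00162774, -0.00249447, -0.00096127, -0.00147207, -0.00244319,
       -0.00177807]), 'joint_efforts': array([ 1.06273109e-05, -3.92287123e+01,  1.88398308e+01,  4.18614417e+00,
       -4.64095589e-03,  3.90541018e-06]), 'position': array([245.88088739, 573.98415763, 230.22985556]), 'ee_rot': array([ 0.38986244, -0.58990046,  0.59076066, -0.38862137]), 'contact_force': array([ 0.16192147, -1.12245206,  0.28959235]), 'wrist_torque': array([ 0.02543776, -0.0479346 ,  0.03584907]), 'gripper_width': 85.29611886560393}
top [ 391.79621117  134.92580498 1445.12180443] [ 0.71590262 -0.69506001  0.05210054 -0.04074978] [[498.92345309   0.         252.47774488]
 [  0.         498.92345309 194.58238979]
 [  0.           0.           1.        ]] [0.06596086 0.         0.         0.         0.        ]
scene [1344.40733014  144.33078464 1135.56822761] [ 0.64461117  0.69412091 -0.22983635 -0.2232663 ] [[481.15256658   0.         256.67326113]
 [  0.         481.15256658 185.98850609]
 [  0.           0.           1.        ]] [-0.08271135  0.          0.          0.          0.        ]
```

View pics/t.png

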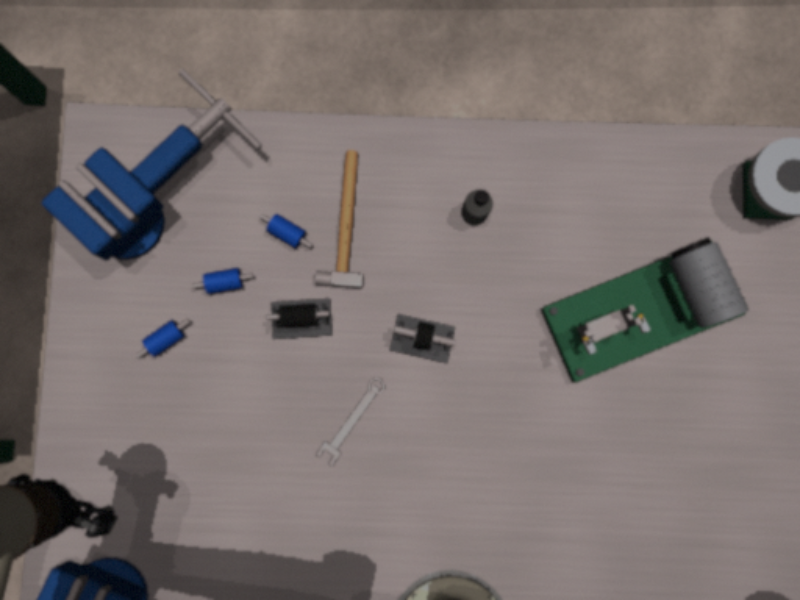

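View pics/s.png

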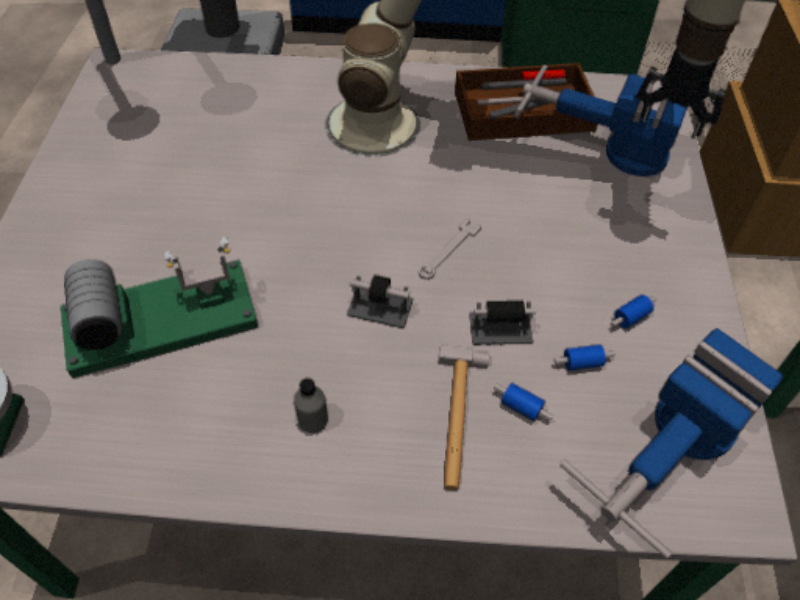

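Top view: the wide black roller is in the cradle at about (298,315) of the 800-px picture and the narrow wheel at (424,335). The fork cheeks are near (585,340) and (638,318), with the motor to the right (home −y). The scene view agrees. Now coarse positions.

```bash
python3 - <<'E'
from h import *
g=dict(np.load('pics/top0.npz'));gs=dict(np.load('pics/scene0.npz'));k=.64
s=read_state();print(R.from_quat(s['ee_rot']).as_matrix().round(3))
def p(u,z):return plane(g,np.array(u)*k,z).round(1)
print('roller',p([(298,315),(269,317),(328,314)],55))
print('scene',plane(gs,np.array([(503,311)])*k,65).round(1))
print('narrow',p([(424,335)],55));print('cheeks',p([(585,340),(638,318)],150))
print('base corners',p([(543,309),(576,381),(745,307),(708,240)],30))
print('hammer',p([(350,152),(338,280)],15),'oil',p([(478,207)],60),'spanner',p([(376,383),(330,455)],5))
im=g['color'];
w=get_image('wrist');
K,D,o,Rm=cam(w);Rt=R.from_quat(s['ee_rot']).as_matrix()
print('cam in tool',(Rt.T@(o-s['position'])).round(1),(Rt.T@Rm).round(2),K[0,0])
cv2.imwrite('pics/w0.png',w['color'][:,:,::-1])
a=cv2.imread('pics/top0.png')[180:230,160:310];b=cv2.imread('pics/top0.png')[180:240,345:440]
cv2.imwrite('pics/c.png',np.vstack([cv2.resize(a,(800,267),interpolation=2),cv2.resize(b,(500,316),interpolation=2)[:, :].copy() if 0 else cv2.copyMakeBorder(cv2.resize(b,(500,316),interpolation=2),0,0,0,300,0)]))
E
```

```text
[[-0.394 -0.001  0.919]
 [-0.919 -0.002 -0.394]
 [ 0.002 -1.     0.   ]]
roller [[550.8 287.3  55. ]
 [545.6 338.7  55. ]
 [554.2 233.8  55. ]]
scene [[558.5 284.5  65. ]]
narrow [[521.6  60.8  55. ]]
cheeks [[ 512.6 -202.6  150. ]
 [ 552.3 -290.9  150. ]]
base corners [[ 578.4 -157.4   30. ]
 [ 449.  -217.2   30. ]
 [ 593.3 -523.6   30. ]
 [ 716.  -459.9   30. ]]
hammer [[868.6 207.   15. ]
 [622.9 220.7  15. ]] oil [[758.2 -31.8  60. ]] spanner [[435.2 144.3   5. ]
 [303.5 223.3   5. ]]
cam in tool [-1.000e-01 -1.434e+02  6.780e+01] [[ 1.    0.    0.  ]
 [ 0.   -0.27  0.96]
 [ 0.   -0.96 -0.27]] 295.22320261884846
```

View pics/c.png

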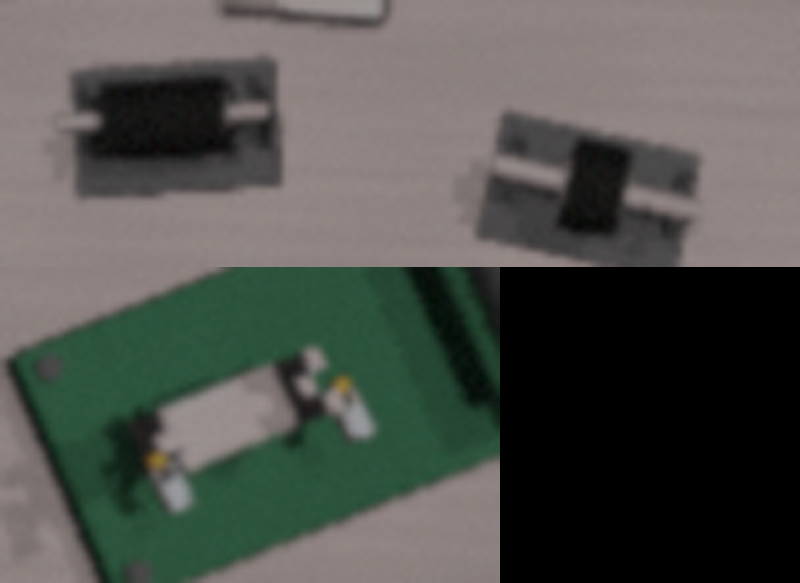

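Crop: the roller's axle ends are at crop (55,122) and (270,110) with the body centred at (163,116). The fork shows the white crosspiece between two dark cheeks, with yellow catches on the outside. Next I hover over the roller for a wrist view.

```bash
cat >> h.py <<'E'
def plan(pos,az,n,claw=.085):
    """rows (tool frame) to bring TCP to pos (mm) with tool y down, tool z at azimuth az deg"""
    s=read_state();p=np.array(s['position']);Rt=R.from_quat(s['ee_rot'])
    a=np.radians(az);z=np.array([np.cos(a),np.sin(a),0]);y=np.array([0,0,-1.]);T=R.from_matrix(np.c_[np.cross(y,z),y,z])
    rv=(Rt.inv()*T).as_rotvec()
    step=(np.array(pos)-p)/n/1000
    print('d',(np.array(pos)-p).round(1),'rot',np.degrees(rv).round(2),'F',np.round(s['contact_force'],1),'w',round(s['gripper_width'],1),'t',s['clock'])
    rows=[[*map(float,np.r_[(Rt*R.from_rotvec(rv*i/n)).inv().apply(step).round(4),(rv/n).round(4)]),claw] for i in range(n)]
    print(json.dumps(rows))
E
python3 - <<'E'
from h import *
g=dict(np.load('pics/top0.npz'))
c=np.array([(163,116),(55,122),(270,110)])/5.333+[160,180]
P=plane(g,c,[55]*3);print(P); print(np.degrees(np.arctan2(*(P[2]-P[1])[[1,0]])))
c=np.array([(150,432),(295,385),(156,462),(344,385)],float)-[0,267];c=c/5.263+[345,180]
P=plane(g,c,[150,150,138,138]);print(P)
plan((551,287,170),-85.5,10)
E
```

```text
[[550.3198466  287.68615428  55.        ]
 [545.46203922 343.79819001  55.        ]
 [555.18365892 231.8709511   55.        ]]
-85.03594130605732
[[ 528.87549361 -200.30153665  150.        ]
 [ 554.55712283 -272.05261229  150.        ]
 [ 515.18679763 -206.3240048   138.        ]
 [ 556.82272998 -300.19611888  138.        ]]
d [ 305.  -287.1  -60.5] rot [-6.00e-02  6.23e+01  8.00e-02] F [-0.3 -0.9  0.1] w 85.2 t 0.15
[[0.0144, 0.0061, 0.0393, -0.0001, 0.1087, 0.0001, 0.085], [0.01, 0.0061, 0.0407, -0.0001, 0.1087, 0.0001, 0.085], [0.0055, 0.0061, 0.0415, -0.0001, 0.1087, 0.0001, 0.085], [0.001, 0.0061, 0.0419, -0.0001, 0.1087, 0.0001, 0.085], [-0.0036, 0.0061, 0.0417, -0.0001, 0.1087, 0.0001, 0.085], [-0.0081, 0.0061, 0.0411, -0.0001, 0.1087, 0.0001, 0.085], [-0.0125, 0.006, 0.04, -0.0001, 0.1087, 0.0001, 0.085], [-0.0167, 0.006, 0.0384, -0.0001, 0.1087, 0.0001, 0.085], [-0.0208, 0.006, 0.0364, -0.0001, 0.1087, 0.0001, 0.085], [-0.0246, 0.006, 0.0339, -0.0001, 0.1087, 0.0001, 0.085]]
```

Emit:
play_rows --pt "0.014 0.006 0.039 0 0.109 0 0.085" --pt "0.01 0.006 0.041 0 0.109 0 0.085" --pt "0.006 0.006 0.042 0 0.109 0 0.085" --pt "0.001 0.006 0.042 0 0.109 0 0.085" --pt "-0.004 0.006 0.042 0 0.109 0 0.085" --pt "-0.008 0.006 0.041 0 0.109 0 0.085" --pt "-0.012 0.006 0.04 0 0.109 0 0.085" --pt "-0.017 0.006 0.038 0 0.109 0 0.085" --pt "-0.021 0.006 0.036 0 0.109 0 0.085" --pt "-0.025 0.006 0.034 0 0.109 0 0.085"

```text
clock: 1.15
position: [553.0, 275.2, 165.7]
ee_rot: [0.016, -0.706, 0.708, -0.014]
contact_force: [0.1, 0.7, 0.1]
gripper_width: 84.9
```

```bash
python3 - <<'E'
from h import *
plan((551,287,170),-85.2,6)
E
```

```text
d [-2.  11.8  4.3] rot [-0.15 -2.36  0.18] F [0.1 0.7 0.1] w 84.9 t 1.15
[[0.0003, -0.0007, -0.002, -0.0004, -0.0069, 0.0005, 0.085], [0.0002, -0.0007, -0.002, -0.0004, -0.0069, 0.0005, 0.085], [0.0002, -0.0007, -0.002, -0.0004, -0.0069, 0.0005, 0.085], [0.0002, -0.0007, -0.002, -0.0004, -0.0069, 0.0005, 0.085], [0.0002, -0.0007, -0.002, -0.0004, -0.0069, 0.0005, 0.085], [0.0002, -0.0007, -0.002, -0.0004, -0.0069, 0.0005, 0.085]]
```

Emit:
play_rows --pt "0 0 -0.006 0 -0.02 0 0.085" --pt "0 0 -0.005 0 -0.02 0 0.085" --pt "0 0 0 0 0 0 0.085"

```text
clock: 1.45
position: [554.7, 281.5, 162.9]
ee_rot: [0.029, -0.705, 0.709, -0.024]
contact_force: [-0.4, 0.8, 0.2]
gripper_width: 85.1
```

```bash
python3 - <<'E'
from h import *
snap('wrist','w1');s=read_state();print(s['position'],s['joint_vel'].round(3))
np.savez('pics/w1s.npz',**s)
plan((551,287,170),-85.2,4)
E
python3 -c "
import cv2;a=cv2.imread('pics/w1.png');cv2.imwrite('pics/w1b.png',cv2.resize(a,(800,600)))"
```

```text
[554.48067854 281.62635808 163.00152181] [ 0.008 -0.009 -0.003  0.001 -0.001 -0.005]
d [-3.5  5.4  7. ] rot [-0.3  -0.49  0.41] F [ 0.7  0.2 -0.4] w 85.2 t 1.5
[[0.0008, -0.0018, -0.0014, -0.0013, -0.0021, 0.0018, 0.085], [0.0008, -0.0018, -0.0014, -0.0013, -0.0021, 0.0018, 0.085], [0.0008, -0.0018, -0.0014, -0.0013, -0.0021, 0.0018, 0.085], [0.0008, -0.0018, -0.0014, -0.0013, -0.0021, 0.0018, 0.085]]
```

View pics/w1b.png

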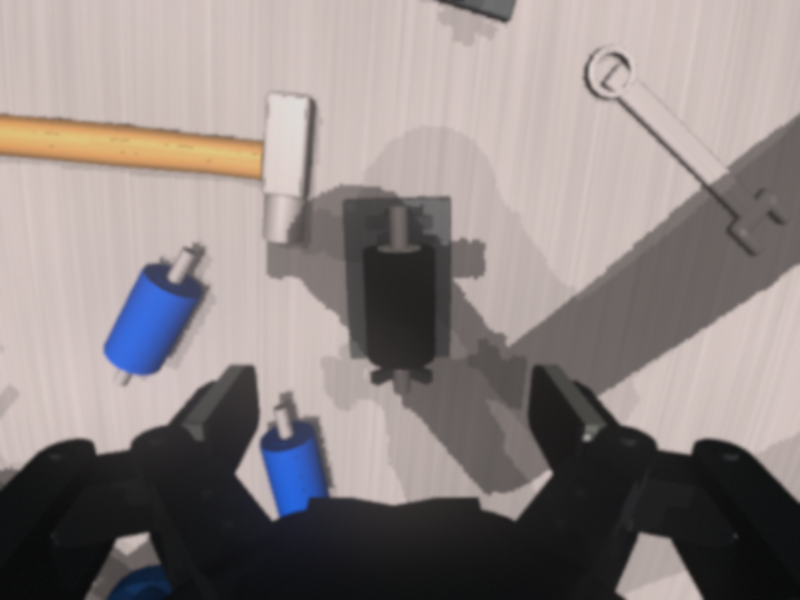

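The wrist picture shows the wide roller centred between the open fingers. Its near axle end is at about (398,207), its far end at (402,392), and the body spans columns 364–436.

```bash
python3 - <<'E'
from h import *
g=dict(np.load('pics/w1.npz'))
P=plane(g,np.array([(398.5,208),(402,392),(364,300),(436,300)])*.64,np.array([57,57,55,55]));print(P.round(1))
d=P[0]-P[1];print('len',np.linalg.norm(d),'az',np.degrees(np.arctan2(d[1],d[0])),'mid',(P[0]+P[1])/2,(P[2]+P[3])/2)
print('top est reproj',proj(g,[(550.3,287.7,55)])/.64)
E
```

```text
[[554.3 235.3  57. ]
 [543.7 343.4  57. ]
 [569.8 288.5  55. ]
 [529.  285.5  55. ]]
len 108.60775966806325 az -84.39646781433451 mid [549.02304046 289.39210818  57.        ] [549.36250553 286.97399157  55.        ]
top est reproj [[398.28499583 301.11061412]]
```

```bash
python3 - <<'E'
from h import *
plan((549.5,288.5,75),-84.7,5)
E
```

```text
d [ -5.    6.9 -88. ] rot [-0.3  -0.99  0.41] F [ 0.7  0.2 -0.4] w 85.2 t 1.5
[[0.0008, 0.0176, -0.0015, -0.001, -0.0034, 0.0014, 0.085], [0.0008, 0.0176, -0.0015, -0.001, -0.0034, 0.0014, 0.085], [0.0008, 0.0176, -0.0015, -0.001, -0.0034, 0.0014, 0.085], [0.0008, 0.0176, -0.0015, -0.001, -0.0034, 0.0014, 0.085], [0.0008, 0.0176, -0.0015, -0.001, -0.0034, 0.0014, 0.085]]
```

Emit:
play_rows --pt "0.001 0.0175 -0.0015 -0.001 -0.003 0.0015 0.085" --pt "0.001 0.0175 -0.0015 -0.001 -0.003 0.0015 0.085" --pt "0.001 0.0175 -0.0015 -0.001 -0.003 0.0015 0.085" --pt "0.001 0.0175 -0.0015 -0.001 -0.003 0.0015 0.085" --pt "0.001 0.0175 -0.0015 -0.001 -0.003 0.0015 0.085" --pt "0 0 0 0 0 0 0.085"

```text
clock: 2.1
position: [544.5, 296.5, 76.2]
ee_rot: [-0.035, 0.708, -0.705, 0.039]
contact_force: [-0.3, -0.3, -0.1]
gripper_width: 84.9
```

```bash
python3 - <<'E'
from h import *
plan((549.5,288.5,33),-84.7,4)
E
```

```text
d [  5.   -8.  -43.2] rot [ 0.21  0.7  -0.32] F [-0.3 -0.3 -0.1] w 84.9 t 2.1
[[-0.001, 0.0108, 0.0021, 0.0009, 0.0031, -0.0014, 0.085], [-0.001, 0.0108, 0.0021, 0.0009, 0.0031, -0.0014, 0.085], [-0.001, 0.0108, 0.0021, 0.0009, 0.0031, -0.0014, 0.085], [-0.001, 0.0108, 0.0021, 0.0009, 0.0031, -0.0014, 0.085]]
```

Emit:
play_rows --pt "-0.001 0.011 0.0015 0.001 0.002 -0.001 0.085" --pt "-0.001 0.011 0.0015 0 0.002 -0.001 0.085" --pt "-0.001 0.01 0.0015 0 0.002 0 0.085" --pt "-0.001 0.008 0.001 0 0.002 0 0.085" --pt "0 0 0 0 0 0 0.085" --pt "0 0 0 0 0 0 0.085"

```text
clock: 2.7
position: [550.3, 293.8, 35.8]
ee_rot: [-0.033, 0.708, -0.704, 0.038]
contact_force: [0.2, 0.1, 0.2]
gripper_width: 85.2
```

```bash
python3 - <<'E'
from h import *
plan((549.5,288.5,33),-84.7,2)
E
```

```text
d [-0.8 -5.3 -2.8] rot [ 0.28  0.41 -0.42] F [0.2 0.1 0.2] w 85.2 t 2.7
[[0.0007, 0.0014, 0.0026, 0.0024, 0.0036, -0.0037, 0.085], [0.0007, 0.0014, 0.0026, 0.0024, 0.0036, -0.0037, 0.085]]
```

Emit:
play_rows --pt "0.0005 0.0015 0.0027 0.002 0.003 -0.003 0.085" --pt "0.0005 0.001 0.0025 0.002 0.003 -0.003 0.085" --pt "0 0 0 0 0 0 0.085" --pt "0 0 0 0 0 0 0.02" --pt "0 0 0 0 0 0 0.02" --pt "0 0 0 0 0 0 0.02" --pt "0 0 0 0 0 0 0.02" --pt "0 0 0 0 0 0 0.02" --pt "0 0 0 0 0 0 0.02" --pt "0 0 0 0 0 0 0.02"

```text
clock: 3.7
position: [550.0, 288.3, 35.0]
ee_rot: [-0.032, 0.707, -0.706, 0.034]
contact_force: [-0.8, -0.8, 1.2]
gripper_width: 38.2
```

```bash
python3 - <<'E'
from h import *
plan((549.5,288.5,190),-84.7,7,.02)
E
```

```text
d [ -0.5   0.2 155. ] rot [ 0.1   0.02 -0.15] F [-0.8 -0.8  1.2] w 38.2 t 3.7
[[0.0, -0.0221, -0.0001, 0.0003, 0.0001, -0.0004, 0.02], [0.0, -0.0221, -0.0001, 0.0003, 0.0001, -0.0004, 0.02], [0.0, -0.0221, -0.0001, 0.0003, 0.0001, -0.0004, 0.02], [0.0, -0.0221, -0.0001, 0.0003, 0.0001, -0.0004, 0.02], [0.0, -0.0221, -0.0001, 0.0003, 0.0001, -0.0004, 0.02], [0.0001, -0.0221, -0.0, 0.0003, 0.0001, -0.0004, 0.02], [0.0001, -0.0221, -0.0, 0.0003, 0.0001, -0.0004, 0.02]]
```

Gripped at 38 mm. Lifting.

Emit:
play_rows --pt "0 -0.01 0 0 0 0 0.02" --pt "0 -0.02 0 0 0 0 0.02" --pt "0 -0.03 0 0 0 0 0.02" --pt "0 -0.03 0 0 0 0 0.02" --pt "0 -0.03 0 0 0 0 0.02" --pt "0 -0.03 0 0 0 0 0.02" --pt "0 -0.025 0 0 0 0 0.02" --pt "0 -0.01 0 0 0 0 0.02"

```text
clock: 4.5
position: [547.1, 285.4, 222.4]
ee_rot: [0.035, -0.705, 0.708, -0.029]
contact_force: [0.7, -0.1, -3.1]
gripper_width: 38.9
```

```bash
python3 - <<'E'
from h import *
plan((507,-172,235),-66,15,.02)
E
```

```text
d [ -40.1 -457.4   12.6] rot [ -0.16 -18.83   0.58] F [ 0.7 -0.1 -3.1] w 38.9 t 4.5
[[0.0054, -0.0007, 0.0301, -0.0002, -0.0219, 0.0007, 0.02], [0.0061, -0.0007, 0.03, -0.0002, -0.0219, 0.0007, 0.02], [0.0067, -0.0007, 0.0299, -0.0002, -0.0219, 0.0007, 0.02], [0.0074, -0.0007, 0.0297, -0.0002, -0.0219, 0.0007, 0.02], [0.008, -0.0007, 0.0295, -0.0002, -0.0219, 0.0007, 0.02], [0.0087, -0.0007, 0.0294, -0.0002, -0.0219, 0.0007, 0.02], [0.0093, -0.0007, 0.0292, -0.0002, -0.0219, 0.0007, 0.02], [0.01, -0.0007, 0.0289, -0.0002, -0.0219, 0.0007, 0.02], [0.0106, -0.0007, 0.0287, -0.0002, -0.0219, 0.0007, 0.02], [0.0112, -0.0008, 0.0285, -0.0002, -0.0219, 0.0007, 0.02], [0.0118, -0.0008, 0.0282, -0.0002, -0.0219, 0.0007, 0.02], [0.0124, -0.0008, 0.028, -0.0002, -0.0219, 0.0007, 0.02], [0.0131, -0.0008, 0.0277, -0.0002, -0.0219, 0.0007, 0.02], [0.0137, -0.0008, 0.0274, -0.0002, -0.0219, 0.0007, 0.02], [0.0143, -0.0008, 0.0271, -0.0002, -0.0219, 0.0007, 0.02]]
```

Emit:
play_rows --pt "0.003 -0.001 0.015 0 -0.01 0 0.02" --pt "0.006 -0.001 0.03 0 -0.022 0.001 0.02" --pt "0.007 -0.001 0.03 0 -0.022 0.001 0.02" --pt "0.007 -0.001 0.03 0 -0.022 0.001 0.02" --pt "0.008 -0.001 0.03 0 -0.022 0.001 0.02" --pt "0.009 -0.001 0.03 0 -0.022 0.001 0.02" --pt "0.009 -0.001 0.03 0 -0.022 0.001 0.02" --pt "0.01 -0.001 0.03 0 -0.022 0.001 0.02" --pt "0.01 -0.001 0.03 0 -0.022 0.001 0.02" --pt "0.011 -0.001 0.03 0 -0.022 0.001 0.02"

```text
clock: 5.5
position: [509.9, -24.6, 221.6]
ee_rot: [0.119, -0.697, 0.7, -0.1]
contact_force: [0.5, -0.4, -3.1]
gripper_width: 38.7
```

Emit:
play_rows --pt "0.012 -0.001 0.03 0 -0.022 0 0.02" --pt "0.012 -0.001 0.028 0 -0.022 0 0.02" --pt "0.012 -0.001 0.027 0 -0.022 0 0.02" --pt "0.012 -0.001 0.025 0 -0.022 0 0.02" --pt "0.01 -0.001 0.015 0 -0.015 0 0.02" --pt "0 0 0 0 0 0 0.02" --pt "0 0 0 0 0 0 0.02"

```text
clock: 6.2
position: [485.5, -173.6, 217.6]
ee_rot: [-0.161, 0.694, -0.69, 0.127]
contact_force: [-0.0, 0.6, -3.0]
gripper_width: 38.8
```

```bash
python3 - <<'E'
from h import *
snap('wrist','w2');s=read_state();np.savez('pics/w2s.npz',**s);print(s['position'],s['joint_vel'].round(3))
plan((507,-172,235),-66,5,.02)
a=cv2.imread('pics/w2.png');cv2.imwrite('pics/w2b.png',cv2.resize(a,(800,600),interpolation=2))
E
```

```text
[ 485.47728764 -173.33588341  217.60174213] [ 0.021 -0.004  0.01   0.002 -0.    -0.001]
d [21.5  1.3 17.4] rot [ 0.86 -0.52  2.65] F [-0.1  0.3 -2.9] w 38.8 t 6.25
[[-0.0039, -0.0037, 0.0014, 0.003, -0.0018, 0.0093, 0.02], [-0.0039, -0.0036, 0.0014, 0.003, -0.0018, 0.0093, 0.02], [-0.004, -0.0036, 0.0015, 0.003, -0.0018, 0.0093, 0.02], [-0.004, -0.0036, 0.0015, 0.003, -0.0018, 0.0093, 0.02], [-0.004, -0.0035, 0.0015, 0.003, -0.0018, 0.0093, 0.02]]
```

View pics/w2b.png

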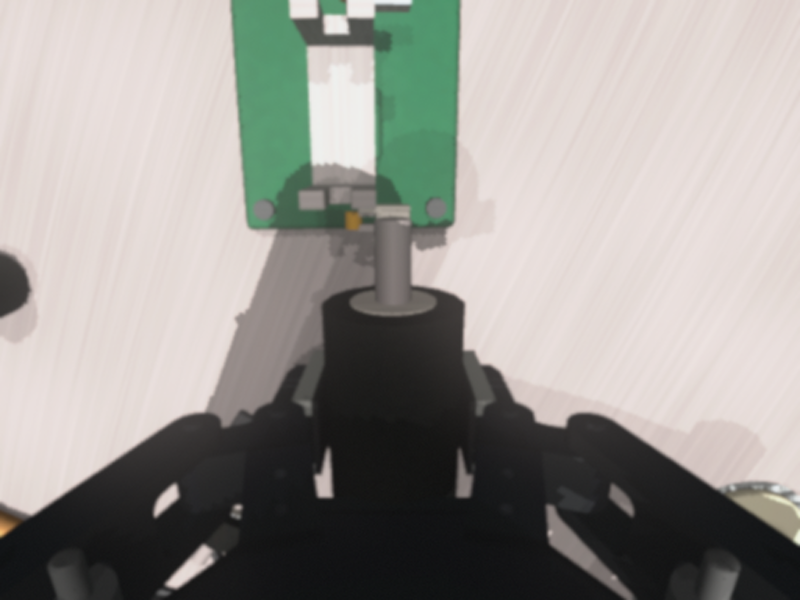

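The wrist picture shows the held roller, with its near axle end at about (393,210). The near fork cheek's prongs are at (312,200) and (363,200), and the far cheek is partly cut off at the top. I'll view the fork from the side so the roller doesn't hide it.

```bash
python3 - <<'E'
from h import *
g=dict(np.load('pics/w2.npz'))
P=plane(g,np.array([(312,200),(363,200),(338,198),(303,8),(361,8)])*.64,151);print(P.round(1))
n=(P[0]+P[1])/2;f=(P[3]+P[4])/2;d=f-n;print(np.linalg.norm(d),np.degrees(np.arctan2(d[1],d[0])),n,f,(n+f)/2)
h=(n+f)/2
a=np.radians(-66.);z=np.array([np.cos(a),np.sin(a),0]);x=np.array([np.sin(a),-np.cos(a),0])
t=h-45*z+75*x;t[2]=235;print(t)
plan(t,-66,5,.02)
E
```

```text
[[ 536.3 -208.   151. ]
 [ 515.5 -216.9  151. ]
 [ 526.1 -213.3  151. ]
 [ 567.9 -279.2  151. ]
 [ 546.3 -288.6  151. ]]
77.95676656371086 -66.4047938708298 [ 525.92045179 -212.43872759  151.        ] [ 557.12439074 -283.87801403  151.        ] [ 541.52242126 -248.15837081  151.        ]
[ 454.703363   -237.55407345  235.        ]
d [-30.8 -64.2  17.4] rot [ 0.86 -0.52  2.65] F [-0.1  0.3 -2.9] w 38.8 t 6.25
[[0.0109, -0.0031, 0.0093, 0.003, -0.0018, 0.0093, 0.02], [0.0109, -0.0032, 0.0093, 0.003, -0.0018, 0.0093, 0.02], [0.0109, -0.0033, 0.0093, 0.003, -0.0018, 0.0093, 0.02], [0.0109, -0.0033, 0.0092, 0.003, -0.0018, 0.0093, 0.02], [0.0109, -0.0034, 0.0092, 0.003, -0.0018, 0.0093, 0.02]]
```

Emit:
play_rows --pt "0.011 -0.003 0.009 0.003 -0.002 0.009 0.02" --pt "0.011 -0.003 0.009 0.003 -0.002 0.009 0.02" --pt "0.011 -0.003 0.009 0.003 -0.002 0.009 0.02" --pt "0.011 -0.003 0.009 0.003 -0.002 0.009 0.02" --pt "0.008 -0.002 0.007 0.002 0 0.006 0.02" --pt "0 0 0 0 0 0 0.02" --pt "0 0 0 0 0 0 0.02"

```text
clock: 6.95
position: [453.0, -232.9, 232.1]
ee_rot: [-0.151, 0.692, -0.691, 0.148]
contact_force: [1.2, 0.7, -2.7]
gripper_width: 38.2
```

```bash
python3 - <<'E'
from h import *
snap('wrist','w3');s=read_state();np.savez('pics/w3s.npz',**s);print(s['position'],s['joint_vel'].round(3))
plan((541.5,-248.2,205),-66.4,8,.02)
a=cv2.imread('pics/w3.png');cv2.imwrite('pics/w3b.png',cv2.resize(a,(800,600),interpolation=2))
E
```

```text
[ 453.03280805 -232.81088215  232.0212141 ] [ 0.006  0.006  0.002 -0.001  0.     0.002]
d [ 88.5 -15.4 -27. ] rot [0.15 0.79 0.25] F [-0.3 -0.1 -3.8] w 38.4 t 7.0
[[-0.0093, 0.0033, 0.0063, 0.0003, 0.0017, 0.0005, 0.02], [-0.0093, 0.0033, 0.0063, 0.0003, 0.0017, 0.0005, 0.02], [-0.0093, 0.0033, 0.0063, 0.0003, 0.0017, 0.0005, 0.02], [-0.0093, 0.0033, 0.0063, 0.0003, 0.0017, 0.0005, 0.02], [-0.0093, 0.0033, 0.0063, 0.0003, 0.0017, 0.0005, 0.02], [-0.0093, 0.0034, 0.0062, 0.0003, 0.0017, 0.0005, 0.02], [-0.0093, 0.0034, 0.0062, 0.0003, 0.0017, 0.0005, 0.02], [-0.0094, 0.0034, 0.0062, 0.0003, 0.0017, 0.0005, 0.02]]
```

View pics/w3b.png

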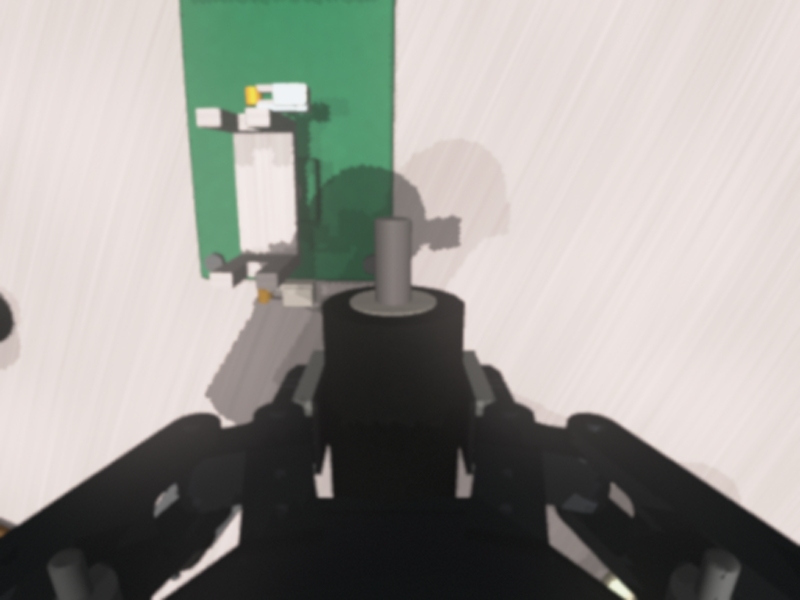

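The side view shows all four prong tops: far at about (209,117) and (257,117), near at (221,278) and (267,280). The held axle spans columns 376–411 with its tip at row 217. Now to refine these with masks.

```bash
python3 - <<'E'
from h import *
g=dict(np.load('pics/w3.npz'));im=g['color'].astype(int)
gray=im.mean(2)
np.set_printoptions(linewidth=250)
print('far rows');print(gray[70:82,120:182:1][::2].astype(int))
print('near');print(gray[170:186,128:184][::2].astype(int))
print('axle');print(gray[[140,150,165,180],232:272].astype(int)); print(gray[130:150,252].astype(int)); print(gray[[205,215],196:306:1].astype(int))
E
```

```text
far rows
[[133 123 122 126 144 180 210 219 221 222 222 223 223 224 224 225 225 224 220 205 172 130 103 100 103 106 110 114 116 117 119 119 120 120 121 129 158 201 224 229 230 230 231 232 234 235 236 236 236 236 231 216 183 172 187 201 205 205 205 204 204
  203]
 [139 124 122 125 143 181 216 227 229 229 229 229 229 230 230 230 230 230 229 221 188 137  98  85  85  85  88  92  95  99 105 119 140 157 167 174 189 214 228 232 232 232 232 232 233 233 233 233 233 233 228 209 160 112  92  91  93  94  96 100 105
  109]
 [145 124 122 125 138 174 211 224 227 227 227 227 227 227 227 227 228 228 228 222 191 138  98  86  84  84  84  83  84  84  90 116 164 206 224 227 225 223 227 230 230 230 230 231 231 231 231 231 231 231 228 211 163 111  86  82  81  81  82  84  86
   89]
 [149 128 124 125 135 169 213 227 229 230 230 230 230 230 230 230 230 230 230 226 200 150 105  87  85  85  85  85  84  85  88 113 161 204 222 226 226 224 229 232 233 233 233 234 234 234 234 234 234 234 233 222 176 118  88  82  82  82  81  82  82
   81]
 [151 129 124 125 132 165 210 226 229 229 229 229 229 229 228 228 228 228 228 2
[... 3180 characters left out ...]
 35  36  36  37  37  37  37  37  38  38  38  38  39  39
   40  40  41  41  41  42  42  43  44  45  44  45  45  46  46  48  47  49  49  50  50  52  53  53  54  55  55  55  56  57  57  58  59  58  59  59  60  61  70 113 173 212 223 224 225 226 226 225 225]
 [121 122 122 123 123 122 120 119 117 109  87  60  45  39  39  38  38  38  38  37  38  38  37  36  37  37  37  37  37  36  36  36  36  35  35  36  35  37  36  37  36  37  37  37  37  36  37  37  37  38  38  37  38  39  39  39  38  38  39  39  39
   41  40  41  41  42  42  42  43  43  44  44  44  45  45  45  46  46  47  46  48  48  49  49  50  50  50  51  52  52  52  54  54  55  55  55  55  56  58  77 139 202 223 224 224 223 223 224 224 225]]
```

```bash
python3 - <<'E'
from h import *
g=dict(np.load('pics/w3.npz'));s=dict(np.load('pics/w3s.npz'))
p=s['position'];Rt=R.from_quat(s['ee_rot']).as_matrix()
F=plane(g,[(148.7,75),(155.25,179)],151);d=F[0]-F[1];az=np.degrees(np.arctan2(d[1],d[0]))
h=F.mean(0);print('cheeks',F.round(1),np.linalg.norm(d),az,'home',h)
zc=p[2]+20
A=plane(g,[(251.6,150),(251.6,165),(251.3,205),(251.15,215),(252,140)],[zc,zc,zc,zc,zc+4])
print('roller in tool',((A-p)@Rt).round(2))
B=plane(g,[(240,150),(263.2,165),(206.1,205),(296.5,205)],zc);print('axle dia',np.linalg.norm(B[0]-B[1]*1),'body',np.linalg.norm(B[2]-B[3]))
print('tool axes',Rt.round(4))
print(proj(g,[p+Rt@[0,-20,55],p+Rt@[0,-20,32]]))
E
```

```text
cheeks [[ 557.5 -284.   151. ]
 [ 526.6 -212.7  151. ]] 77.69471117170144 -66.62622481290265 home [ 542.0391616  -248.31560967  151.        ]
roller in tool [[  0.2  -20.13  49.75]
 [  0.2  -20.11  43.34]
 [  0.07 -20.07  25.39]
 [ -0.   -20.05  20.67]
 [  0.36 -24.14  54.38]]
axle dia 11.705618831598315 body 39.961293732571264
tool axes [[-9.107e-01 -5.100e-03  4.130e-01]
 [-4.130e-01  6.000e-04 -9.107e-01]
 [ 4.400e-03 -1.000e+00 -2.600e-03]]
[[251.12200275 137.37386325]
 [251.14525606 190.57047744]]
```

The fork measures 77.7 mm between cheeks (78 expected), with home at about (541.9, −248.3). The roller sits centred in the tool. Now moving above the fork.

```bash
python3 - <<'E'
from h import *
plan((541.9,-248.3,175),-66.2,8,.02)
E
```

```text
d [ 88.9 -15.5 -57. ] rot [0.15 0.59 0.25] F [-0.3 -0.1 -3.8] w 38.4 t 7.0
[[-0.0093, 0.0071, 0.0064, 0.0003, 0.0013, 0.0005, 0.02], [-0.0094, 0.0071, 0.0064, 0.0003, 0.0013, 0.0005, 0.02], [-0.0094, 0.0071, 0.0063, 0.0003, 0.0013, 0.0005, 0.02], [-0.0094, 0.0071, 0.0063, 0.0003, 0.0013, 0.0005, 0.02], [-0.0094, 0.0071, 0.0063, 0.0003, 0.0013, 0.0005, 0.02], [-0.0094, 0.0071, 0.0063, 0.0003, 0.0013, 0.0005, 0.02], [-0.0094, 0.0071, 0.0063, 0.0003, 0.0013, 0.0005, 0.02], [-0.0094, 0.0071, 0.0063, 0.0003, 0.0013, 0.0005, 0.02]]
```

Emit:
play_rows --pt "-0.009 0.007 0.006 0 0.001 0 0.02" --pt "-0.009 0.007 0.006 0 0.001 0 0.02" --pt "-0.009 0.007 0.006 0 0.001 0 0.02" --pt "-0.009 0.007 0.006 0 0.001 0 0.02" --pt "-0.009 0.007 0.006 0 0.001 0 0.02" --pt "-0.009 0.007 0.006 0 0.001 0 0.02" --pt "-0.009 0.005 0.006 0 0 0 0.02" --pt "-0.005 0.001 0.003 0 0 0 0.02" --pt "0 0 0 0 0 0 0.02" --pt "0 0 0 0 0 0 0.02"

```text
clock: 8.0
position: [542.4, -245.4, 175.7]
ee_rot: [-0.151, 0.693, -0.69, 0.145]
contact_force: [-0.5, 1.0, -3.1]
gripper_width: 38.6
```

```bash
python3 - <<'E'
from h import *
plan((541.9,-248.3,160),-66.2,6,.02)
E
```

```text
d [ -0.5  -2.9 -15.7] rot [0.29 0.39 0.47] F [-0.5  1.  -3.1] w 38.6 t 8.0
[[0.0003, 0.0026, 0.0004, 0.0009, 0.0011, 0.0014, 0.02], [0.0003, 0.0026, 0.0004, 0.0009, 0.0011, 0.0014, 0.02], [0.0003, 0.0026, 0.0004, 0.0009, 0.0011, 0.0014, 0.02], [0.0003, 0.0026, 0.0004, 0.0009, 0.0011, 0.0014, 0.02], [0.0003, 0.0026, 0.0004, 0.0009, 0.0011, 0.0014, 0.02], [0.0003, 0.0026, 0.0004, 0.0009, 0.0011, 0.0014, 0.02]]
```

Emit:
play_rows --pt "0.0005 0.005 0.0006 0.001 0.002 0.002 0.02" --pt "0.0005 0.006 0.0006 0.001 0.002 0.002 0.02" --pt "0.0005 0.006 0.0006 0.001 0.001 0.002 0.02" --pt "0 0.006 0.0005 0.001 0.001 0.001 0.02" --pt "0 0.004 0 0 0 0 0.02" --pt "0 0 0 0 0 0 0.02" --pt "0 0 0 0 0 0 0.02"

```text
clock: 8.7
position: [540.4, -248.4, 147.6]
ee_rot: [-0.146, 0.692, -0.692, 0.146]
contact_force: [0.2, -0.1, -3.1]
gripper_width: 38.5
```

```bash
python3 - <<'E'
from h import *
plan((541.9,-248.3,144),-66.2,3,.02)
E
```

```text
d [ 1.5  0.1 -3.6] rot [ 0.02 -0.02 -0.02] F [ 0.2 -0.1 -3.1] w 38.5 t 8.7
[[-0.0005, 0.0012, 0.0002, 0.0001, -0.0001, -0.0001, 0.02], [-0.0005, 0.0012, 0.0002, 0.0001, -0.0001, -0.0001, 0.02], [-0.0005, 0.0012, 0.0002, 0.0001, -0.0001, -0.0001, 0.02]]
```

Emit:
play_rows --pt "-0.0013 0.001 0.0005 0 0 0 0.02" --pt "0 0 0 0 0 0 0.02" --pt "0 0 0 0 0 0 0.02"

```text
clock: 9.0
position: [542.5, -248.3, 147.0]
ee_rot: [0.145, -0.692, 0.692, -0.146]
contact_force: [-0.7, 0.2, -2.6]
gripper_width: 38.4
```

```bash
python3 - <<'E'
from h import *
snap('wrist','w4');snap('top','t4');snap('scene','s4');s=read_state();np.savez('pics/w4s.npz',**s);print(s['position'])
plan((541.9,-248.3,144),-66.2,3,.02)
a=cv2.imread('pics/w4.png')[60:230,120:380];cv2.imwrite('pics/w4b.png',cv2.resize(a,(800,523),interpolation=2))
E
```

```text
[ 542.29592453 -248.32789532  146.95145723]
d [-0.4  0.  -3. ] rot [-0.02 -0.01 -0.07] F [ 0.  -0.9 -3.5] w 38.6 t 9.15
[[0.0001, 0.001, -0.0001, -0.0001, -0.0001, -0.0004, 0.02], [0.0001, 0.001, -0.0001, -0.0001, -0.0001, -0.0004, 0.02], [0.0001, 0.001, -0.0001, -0.0001, -0.0001, -0.0004, 0.02]]
```

View pics/w4b.png

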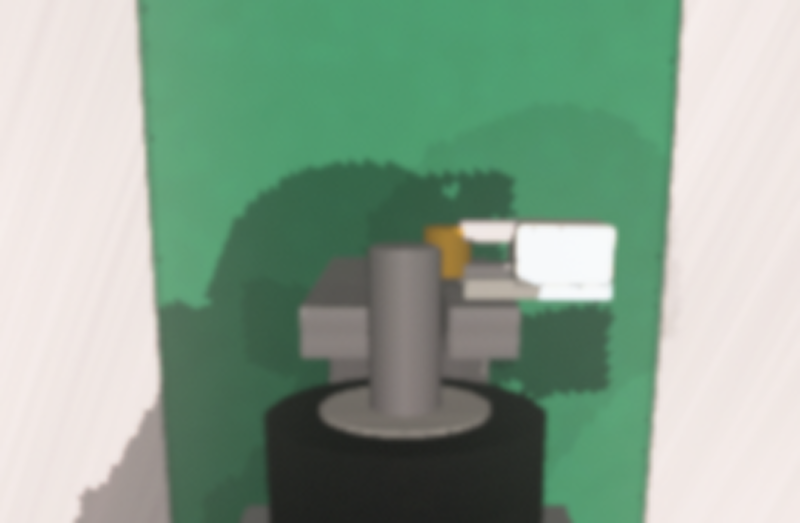

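The crop shows the far (−y) slot prongs between crop columns 301 and 519 (centre 410). The axle spans 371–440 above them, and the catch is at (447,250).

```bash
python3 - <<'E'
from h import *
g=dict(np.load('pics/w4.npz'));s=dict(np.load('pics/w4s.npz'))
p=s['position'];Rt=R.from_quat(s['ee_rot']).as_matrix();gr=g['color'].mean(2)
np.set_printoptions(linewidth=250)
print(gr[168,212:298].astype(int));print(gr[150,230:275].astype(int));print(gr[158:180,228].astype(int))
c=lambda u,v:(120+u/3.077,60+v/3.077)
P=plane(g,[c(301,333),c(519,333),c(371,300),c(440,300),c(410,333)],[151,151,p[2]+20,p[2]+20,151]);T=(P-p)@Rt;print(T.round(2),'prong mid',T[:2].mean(0),'axle mid',T[2:4].mean(0))
E
```

```text
[ 71  71  71  71  77  95 116 126 128 128 128 128 128 129 128 128 128 128 128 128 128 128 128 128 128 127 121 105  93  94  99 104 109 114 118 122 126 128 131 132 131 130 128 126 124 121 118 113 109 102  92  83  85 101 117 127 129 129 130 130 131 130
 130 130 131 131 132 132 131 131 131 132 132 131 131 127 113  92  80  77  77  76  76  77  77  77]
[ 86  87  86  86  86  86  85  85  84  83  87  95 100 105 109 115 119 122 126 129 132 133 132 130 128 127 124 122 119 115 110 104  96  92  94  97  97  96  98 106 118 129 135 138 138]
[ 86 100 121 131 133 131 130 128 127 127 128 129 130 131 130 128 125 121 110 100  97  96]
[[-16.3   -4.02  38.59]
 [ 17.87  -4.06  38.61]
 [ -4.67 -19.98  46.56]
 [  4.81 -19.99  46.56]
 [  0.79  -4.04  38.59]] prong mid [ 0.78601737 -4.03806542 38.59873204] axle mid [  0.06814564 -19.98636836  46.56088206]
```

Emit:
play_rows --pt "0.0005 0.003 0 0 0 0 0.02" --pt "0 0.003 0 0 0 0 0.02" --pt "0 0.003 0 0 0 0 0.02" --pt "0 0.003 0 0 0 0 0.02" --pt "0 0.002 0 0 0 0 0.02" --pt "0 0 0 0 0 0 0.02" --pt "0 0 0 0 0 0 0.02"

```text
clock: 9.85
position: [541.6, -248.5, 131.4]
ee_rot: [-0.146, 0.692, -0.692, 0.146]
contact_force: [0.2, -0.3, -2.2]
gripper_width: 38.3
```

```bash
python3 - <<'E'
from h import *
plan((541.8,-248.4,129),-66.2,3,.02)
E
```

```text
d [ 0.2  0.1 -2.4] rot [ 0.01 -0.02 -0.03] F [ 0.2 -0.3 -2.2] w 38.3 t 9.85
[[-0.0001, 0.0008, -0.0, 0.0, -0.0001, -0.0002, 0.02], [-0.0001, 0.0008, -0.0, 0.0, -0.0001, -0.0002, 0.02], [-0.0001, 0.0008, -0.0, 0.0, -0.0001, -0.0002, 0.02]]
```

Emit:
play_rows --pt "0 0.002 0 0 0 0 0.02" --pt "0 0.002 0 0 0 0 0.02" --pt "0 0.001 0 0 0 0 0.02" --pt "0 0 0 0 0 0 0.02" --pt "0 0 0 0 0 0 0.02" --pt "0 0 0 0 0 0 0.02"

```text
clock: 10.45
position: [541.8, -248.6, 126.2]
ee_rot: [0.145, -0.692, 0.692, -0.146]
contact_force: [-0.2, -1.0, -2.3]
gripper_width: 38.5
```

Emit:
play_rows --pt "0 0.001 0 0 0 0 0.02" --pt "0 0.001 0 0 0 0 0.02" --pt "0 0.001 0 0 0 0 0.02" --pt "0 0.001 0 0 0 0 0.02" --pt "0 0 0 0 0 0 0.02"

```text
clock: 10.95
position: [542.5, -248.5, 122.5]
ee_rot: [0.145, -0.692, 0.692, -0.147]
contact_force: [-0.2, 1.1, -2.5]
gripper_width: 38.5
```

```bash
python3 - <<'E'
from h import *
plan((541.8,-248.4,119),-66.2,3,.02)
snap('wrist','w5')
E
```

```text
d [-0.7  0.1 -3.5] rot [-0.07 -0.01 -0.16] F [-0.2  1.1 -2.5] w 38.5 t 10.95
[[0.0002, 0.0012, -0.0001, -0.0004, -0.0001, -0.0009, 0.02], [0.0002, 0.0012, -0.0001, -0.0004, -0.0001, -0.0009, 0.02], [0.0002, 0.0012, -0.0001, -0.0004, -0.0001, -0.0009, 0.02]]
```

Level in both slots just above the catches. Pressing gently.

Emit:
play_rows --pt "0.0003 0.0015 0 0 0 0 0.02" --pt "0 0.0015 0 0 0 0 0.02" --pt "0 0.0015 0 0 0 0 0.02" --pt "0 0.0015 0 0 0 0 0.02" --pt "0 0 0 0 0 0 0.02"

```text
clock: 11.5
position: [542.9, -248.5, 118.6]
ee_rot: [0.143, -0.692, 0.693, -0.147]
contact_force: [-2.1, 1.2, 2.3]
gripper_width: 38.5
```

Emit:
play_rows --pt "0 0.0015 0 0 0 0 0.02" --pt "0 0.0015 0 0 0 0 0.02" --pt "0 0.0015 0 0 0 0 0.02" --pt "0 0 0 0 0 0 0.02"

```text
clock: 11.9
position: [543.1, -248.5, 115.0]
ee_rot: [0.143, -0.691, 0.693, -0.147]
contact_force: [-1.8, 2.6, 4.0]
gripper_width: 38.5
```

Emit:
play_rows --pt "0.0003 0.0015 0 0 0 0 0.02" --pt "0.0003 0.0015 0 0 0 0 0.02" --pt "0 0.0015 0 0 0 0 0.02" --pt "0 0 0 0 0 0 0.02"

```text
clock: 12.3
position: [543.1, -248.5, 111.6]
ee_rot: [0.142, -0.691, 0.693, -0.148]
contact_force: [-2.8, 3.0, 6.1]
gripper_width: 38.2
```

Emit:
play_rows --pt "0 0.0015 0 0 0 0 0.02" --pt "0 0.0015 0 0 0 0 0.02" --pt "0 0 0 0 0 0 0.02"

```text
clock: 12.6
position: [543.2, -248.5, 110.2]
ee_rot: [0.142, -0.691, 0.693, -0.148]
contact_force: [-2.4, 3.2, 7.8]
gripper_width: 38.4
```

Emit:
play_rows --pt "0 0.0015 0 0 0 0 0.02" --pt "0 0.0015 0 0 0 0 0.02" --pt "0 0 0 0 0 0 0.02"

```text
clock: 12.9
position: [543.2, -248.5, 109.2]
ee_rot: [0.142, -0.691, 0.693, -0.148]
contact_force: [-3.0, 3.7, 8.0]
gripper_width: 38.8
```

Emit:
play_rows --pt "0 0.0015 0 0 0 0 0.02" --pt "0 0.001 0 0 0 0 0.02" --pt "0 0 0 0 0 0 0.02"

```text
clock: 13.2
position: [543.2, -248.5, 108.9]
ee_rot: [0.141, -0.691, 0.694, -0.148]
contact_force: [-2.5, 3.6, 7.7]
gripper_width: 38.6
```

Emit:
play_rows --pt "0 0.003 0 0 0 0 0.02" --pt "0 0.003 0 0 0 0 0.02"

```text
clock: 13.4
position: [543.3, -248.5, 105.1]
ee_rot: [0.141, -0.69, 0.694, -0.148]
contact_force: [-4.1, 4.6, 10.1]
gripper_width: 38.7
```

```bash
python3 - <<'E'
from h import *
plan((542.5,-248.4,105),-66.2,3,.02)
snap('wrist','w6')
E
```

```text
d [-0.8  0.1 -0.1] rot [-0.41 -0.17 -0.51] F [-4.1  4.6 10.1] w 38.7 t 13.4
[[0.0002, 0.0, -0.0001, -0.0024, -0.001, -0.003, 0.02], [0.0002, 0.0, -0.0001, -0.0024, -0.001, -0.003, 0.02], [0.0002, 0.0, -0.0001, -0.0024, -0.001, -0.003, 0.02]]
```

Emit:
play_rows --pt "0.0003 0.003 0 -0.002 0 -0.002 0.02"

```text
clock: 13.55
position: [543.3, -248.6, 103.3]
ee_rot: [0.142, -0.691, 0.694, -0.148]
contact_force: [-4.0, 4.9, 11.1]
gripper_width: 38.6
```

Emit:
play_rows --pt "0.0003 0.003 0 -0.002 0 -0.002 0.02"

```text
clock: 13.65
position: [543.2, -248.5, 101.7]
ee_rot: [0.142, -0.691, 0.693, -0.147]
contact_force: [-3.8, 5.6, 10.6]
gripper_width: 38.6
```

Emit:
play_rows --pt "0.0003 0.003 0 -0.001 0 -0.001 0.02"

```text
clock: 13.75
position: [543.3, -248.5, 100.2]
ee_rot: [0.143, -0.691, 0.693, -0.148]
contact_force: [-4.0, 5.4, 12.1]
gripper_width: 38.1
```

```bash
python3 - <<'E'
from h import *
plan((542.5,-248.4,105),-66.2,3,.02)
snap('wrist','w7');snap('scene','s7')
a=cv2.imread('pics/w7.png')[90:250,150:350];b=cv2.imread('pics/s7.png')[140:240,100:180]
cv2.imwrite('pics/v7.png',np.hstack([cv2.resize(a,(400,320),interpolation=2),cv2.resize(b,(256,320),interpolation=2)]))
E
```

```text
d [-0.8  0.1  4.8] rot [-0.24 -0.12 -0.35] F [-4.   5.4 12.1] w 38.1 t 13.75
[[0.0002, -0.0016, -0.0001, -0.0014, -0.0007, -0.002, 0.02], [0.0002, -0.0016, -0.0001, -0.0014, -0.0007, -0.002, 0.02], [0.0002, -0.0016, -0.0001, -0.0014, -0.0007, -0.002, 0.02]]
```

View pics/v7.png

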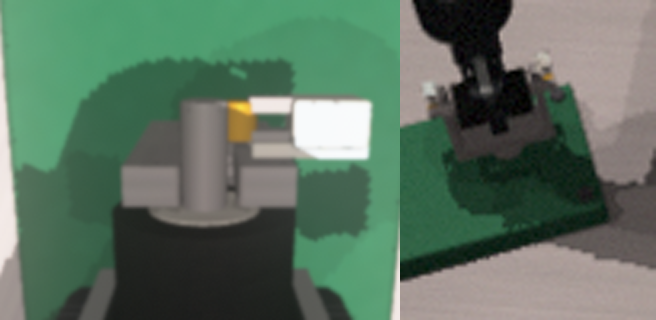

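```bash
python3 - <<'E'
from h import *
g=dict(np.load('pics/w7.npz'));s=read_state();p=s['position'];Rt=R.from_quat(s['ee_rot']).as_matrix()
print(s['contact_force'],s['wrist_torque'],Rt.round(4))
c=lambda u,v:(150+u/2,90+v/2)
for zf in(130,132):
  P=plane(g,[c(122,190),c(297,190),c(209,206),c(209,165)],zf);print(zf,((P-p)@Rt).round(2))
P=plane(g,[c(204,101),c(182,150),c(226,150)],p[2]+20);print(((P-p)@Rt).round(2))
for y in (-40,-30,-20,-10): print(y,(proj(g,[p+Rt@[0,y,32]])[0]-[150,90])*2)
for y in (-25,-20,-15): print(y,(proj(g,[p+Rt@[0,y,55]])[0]-[150,90])*2)
gr=g['color'].mean(2);print(gr[180:206,236].astype(int))
E
```

```text
[-5.20226008  5.95929294 13.10313586] [ 1.41081076  1.00908352 -0.44727446] [[-0.9157  0.0073  0.4017]
 [-0.4018 -0.0015 -0.9157]
 [-0.0061 -1.      0.0043]]
130 [[-16.12 -29.59  37.06]
 [ 18.86 -29.81  37.12]
 [  1.29 -29.71  33.76]
 [  1.26 -29.68  42.19]]
132 [[-15.84 -31.59  37.6 ]
 [ 18.53 -31.8   37.66]
 [  1.27 -31.71  34.36]
 [  1.24 -31.68  42.64]]
[[  0.29 -19.77  53.64]
 [ -4.4  -19.79  43.24]
 [  4.98 -19.85  43.25]]
-40 [202.54983056 231.03968616]
-30 [202.59654955 214.78145409]
-20 [202.63632769 200.95414827]
-10 [202.67059742 189.05300946]
-25 [202.60483304  97.1868154 ]
-20 [202.62548595  94.57294813]
-15 [202.64457256  92.1577349 ]
[127 127 127 127 128 129 129 129 128 127 127 125 120 108 100 101 109 112
 112 120 121  94  56  36  33  33]
```

Emit:
play_rows --pt "0 0.003 0 -0.002 0 -0.002 0.02"

```text
clock: 13.95
position: [543.4, -248.6, 99.1]
ee_rot: [0.144, -0.691, 0.693, -0.147]
contact_force: [-6.0, 3.8, 12.7]
gripper_width: 38.3
```

Emit:
play_rows --pt "0 0.003 0 -0.002 0 -0.002 0.02"

```text
clock: 14.05
position: [543.3, -248.7, 97.8]
ee_rot: [0.144, -0.691, 0.693, -0.146]
contact_force: [-5.5, 4.9, 12.7]
gripper_width: 38.8
```

Emit:
play_rows --pt "0 0.003 0 0 0 0 0.02"

```text
clock: 14.15
position: [543.4, -248.9, 96.5]
ee_rot: [0.144, -0.691, 0.693, -0.147]
contact_force: [-4.6, 4.0, 9.3]
gripper_width: 38.3
```

Emit:
play_rows --pt "0 0.003 0 0 0 0 0.02"

```text
clock: 14.25
position: [543.4, -249.5, 94.9]
ee_rot: [0.145, -0.69, 0.693, -0.147]
contact_force: [-2.6, 1.9, 9.5]
gripper_width: 38.4
```

Force dropped by about 3 N, so a snap is likely. Checking by picture.

```bash
python3 - <<'E'
from h import *
plan((542.5,-248.4,105),-66.2,3,.02)
snap('wrist','w8');snap('scene','s8');snap('top','t8')
a=cv2.imread('pics/w8.png')[90:250,150:350];b=cv2.imread('pics/s8.png')[140:220,100:170]
cv2.imwrite('pics/v8.png',np.hstack([cv2.resize(a,(400,320),interpolation=2),cv2.resize(b,(280,320),interpolation=2)]))
E
```

```text
d [-0.9  1.1 10.1] rot [-0.27  0.02 -0.16] F [-2.6  1.9  9.5] w 38.4 t 14.25
[[0.0001, -0.0034, -0.0004, -0.0016, 0.0001, -0.0009, 0.02], [0.0001, -0.0034, -0.0004, -0.0016, 0.0001, -0.0009, 0.02], [0.0001, -0.0034, -0.0004, -0.0016, 0.0001, -0.0009, 0.02]]
```

View pics/v8.png

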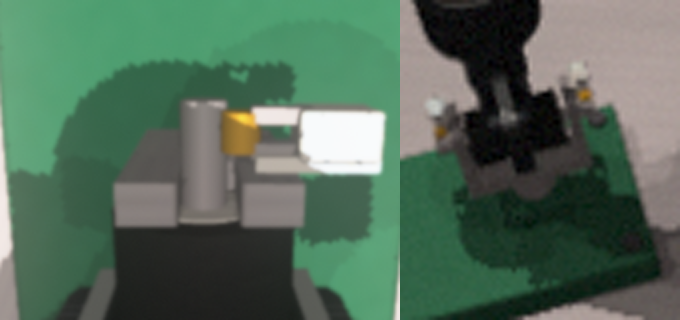

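Emit:
play_rows --pt "0 0.003 0 0 0 0 0.02"

```text
clock: 14.5
position: [543.4, -249.6, 93.1]
ee_rot: [0.145, -0.69, 0.693, -0.147]
contact_force: [-3.5, 4.7, 10.7]
gripper_width: 38.3
```

Emit:
play_rows --pt "0 0.003 0 0 0 0 0.02"

```text
clock: 14.6
position: [543.4, -249.6, 91.4]
ee_rot: [0.145, -0.69, 0.694, -0.148]
contact_force: [-3.8, 5.5, 12.1]
gripper_width: 38.5
```

Emit:
play_rows --pt "0 -0.002 0 -0.001 0 0 0.02" --pt "0 -0.003 0 -0.001 0 0 0.02" --pt "0 -0.003 0 0 0 0 0.02" --pt "0 -0.003 0 0 0 0 0.02" --pt "0 0 0 0 0 0 0.02"

```text
clock: 15.1
position: [543.3, -249.6, 105.3]
ee_rot: [0.146, -0.69, 0.693, -0.148]
contact_force: [-1.4, 2.6, 3.2]
gripper_width: 38.3
```

```bash
python3 - <<'E'
from h import *
plan((542.5,-248.4,110),-66.2,3,.02)
E
```

```text
d [-0.8  1.2  4.7] rot [-0.28  0.19 -0.18] F [-1.4  2.6  3.2] w 38.3 t 15.1
[[0.0001, -0.0016, -0.0005, -0.0016, 0.0011, -0.001, 0.02], [0.0001, -0.0016, -0.0005, -0.0016, 0.0011, -0.001, 0.02], [0.0001, -0.0016, -0.0005, -0.0016, 0.0011, -0.001, 0.02]]
```

Net force ≈5.8 N puts the fork about 4.7 mm down, and the axle height matches home within 1 mm. I'll ease up the rest and look before releasing.

Emit:
play_rows --pt "0 -0.0015 0 -0.001 0 0 0.02" --pt "0 -0.0015 0 -0.001 0 0 0.02" --pt "0 0 0 0 0 0 0.02" --pt "0 0 0 0 0 0 0.02"

```text
clock: 15.5
position: [543.2, -249.6, 106.9]
ee_rot: [0.146, -0.691, 0.692, -0.148]
contact_force: [-0.4, 2.6, 2.7]
gripper_width: 37.8
```

```bash
python3 - <<'E'
from h import *
plan((542.5,-248.4,110),-66.2,3,.02)
E
```

```text
d [-0.7  1.2  3.1] rot [-0.11  0.2  -0.14] F [-0.4  2.6  2.7] w 37.8 t 15.5
[[0.0, -0.001, -0.0005, -0.0007, 0.0012, -0.0008, 0.02], [0.0, -0.001, -0.0005, -0.0007, 0.0012, -0.0008, 0.02], [0.0, -0.001, -0.0005, -0.0007, 0.0012, -0.0008, 0.02]]
```

Emit:
play_rows --pt "0 -0.002 0 0 0 0 0.02" --pt "0 -0.0015 0 0 0 0 0.02" --pt "0 0 0 0 0 0 0.02" --pt "0 0 0 0 0 0 0.02"

```text
clock: 15.9
position: [543.1, -249.6, 109.5]
ee_rot: [0.146, -0.691, 0.692, -0.148]
contact_force: [-0.4, 1.6, 1.1]
gripper_width: 38.3
```

Emit:
play_rows --pt "0 0 0 0 0 0 0.06" --pt "0 0 0 0 0 0 0.08" --pt "0 0 0 0 0 0 0.085" --pt "0 0 0 0 0 0 0.085" --pt "0 0 0 0 0 0 0.085" --pt "0 0 0 0 0 0 0.085"

```text
clock: 16.5
position: [543.7, -250.7, 109.5]
ee_rot: [0.147, -0.69, 0.693, -0.149]
contact_force: [0.4, -0.2, 0.4]
gripper_width: 85.4
```

Emit:
play_rows --pt "0 -0.015 0 0 0 0 0.085" --pt "0 -0.025 0 0 0 0 0.085" --pt "0 -0.03 0 0 0 0 0.085" --pt "0 -0.025 0 0 0 0 0.085" --pt "0 -0.01 -0.005 0 0 0 0.085" --pt "0 0 0 0 0 0 0.085" --pt "0 0 0 0 0 0 0.085"

```text
clock: 17.2
position: [539.7, -245.1, 215.6]
ee_rot: [0.149, -0.691, 0.692, -0.147]
contact_force: [-0.1, -0.1, -0.2]
gripper_width: 85.2
```

```bash
python3 - <<'E'
from h import *
plan((542,-248.4,210),-66.2,3)
snap('wrist','w9');snap('scene','s9');snap('top','t9')
a=cv2.imread('pics/w9.png')[80:272,120:376];b=cv2.imread('pics/s9.png')[140:220,100:170]
cv2.imwrite('pics/v9.png',np.hstack([cv2.resize(a,(480,360),interpolation=2),cv2.resize(b,(315,360),interpolation=2)]))
E
```

```text
d [ 2.3 -3.3 -5.6] rot [-0.01  0.35  0.12] F [-0.1 -0.1 -0.2] w 85.2 t 17.2
[[-0.0003, 0.0019, 0.0013, -0.0001, 0.002, 0.0007, 0.085], [-0.0003, 0.0019, 0.0013, -0.0001, 0.002, 0.0007, 0.085], [-0.0003, 0.0019, 0.0013, -0.0001, 0.002, 0.0007, 0.085]]
```

View pics/v9.png

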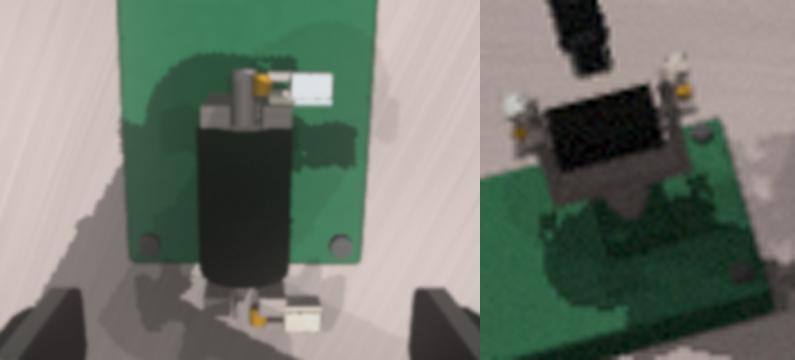

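The picture shows the roller released between the cheeks, with both brass catches (crop (262,85) and (257,318)) overlapping the axle. I'll check the height of both ends against the predicted projections.

```bash
python3 - <<'E'
from h import *
g=dict(np.load('pics/w9.npz'));gs=dict(np.load('pics/s9.npz'))
a=np.radians(-66.5);z=np.array([np.cos(a),np.sin(a),0]);x=np.array([np.sin(a),-np.cos(a),0]);h=np.array([541.9,-248.3,130])
cw=lambda P:((proj(g,P)-[120,80])*1.875).round(1).tolist()
cs=lambda P:((proj(gs,P)-[100,140])*4.5).round(1).tolist()
for nm,dn in(('seated',0),('near+8',8)):
  up=lambda t:np.array([0,0,dn/2-dn/2*t/39])
  tip=[h+z*t+up(t) for t in(55,-55)]
  ed=[h+z*t+s*20*x+up(t) for t in(32,-32) for s in(-1,1)]
  tops=[h+z*t+up(t)+[0,0,20] for t in(32,-32)]
  print(nm,'tips w',cw(tip),'edges w',cw(ed),'scene tips',cs(tip),'scene topline',cs(tops),'edges',cs(ed))
im=g['color'].mean(2)
np.set_printoptions(linewidth=250)
for v in(150,160,215,222):
  r=im[v,215:285]; k=np.where(r<60)[0]; print(v,k.min()+215,k.max()+215) if len(k) else print(v,r.astype(int))
for v in (150,160,215,222):
  for dn in(0,8):
    # silhouette half width predicted at this row
    ts=np.linspace(-32,32,200);C=np.array([h+z*t+[0,0,dn/2-dn/2*t/39] for t in ts]);pr=proj(g,C)
    i=np.argmin(abs(pr[:,1]-v));w=proj(g,[C[i]-20*x,C[i]+20*x]);print('pred',dn,v,w[:,0].round(1))
E
```

```text
seated tips w [[245.8, 70.7], [243.2, 317.5]] edges w [[197.0, 126.9], [293.4, 127.9], [198.8, 270.4], [288.5, 271.3]] scene tips [[34.4, 146.6], [214.6, 100.7]] scene topline [[65.2, 115.5], [171.4, 88.7]] edges [[78.0, 161.5], [67.1, 112.7], [183.7, 134.4], [171.0, 86.4]]
near+8 tips w [[245.8, 70.6], [243.1, 327.7]] edges w [[196.8, 127.1], [293.6, 128.2], [197.4, 276.9], [289.8, 277.8]] scene tips [[35.0, 148.3], [212.0, 90.4]] scene topline [[64.9, 114.8], [169.2, 80.8]] edges [[77.7, 160.7], [66.8, 111.9], [181.6, 126.7], [168.9, 78.7]]
150 215 284
160 215 284
215 215 273
222 228 272
pred 0 150 [225.1 276.4]
pred 8 150 [225.  276.5]
pred 0 160 [225.2 276.1]
pred 8 160 [225.  276.3]
pred 0 215 [225.9 274.2]
pred 8 215 [225.2 274.9]
pred 0 222 [226. 274.]
pred 8 222 [225.3 274.7]
```

```bash
python3 -c "
from h import *
s=read_state();print(s['joint_vel'].round(3),s['contact_force']);print(job_done())"
```

```text
[-0.002  0.004  0.003  0.001 -0.003  0.001] [0.07741663 0.15201881 0.19772596]
the job is handed in; nothing more can be done
None
```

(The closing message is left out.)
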